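Clear the mitre sled and hold its index plunger out

ROBOT

A 6-joint arm with a two-finger parallel gripper is mounted at the origin on the work surface. World frame = base frame: x ahead of the robot, y to its left, z up, the work surface at z = 0. Lengths are in m, angles in rad, forces in N, time in s.
With the tool pointing down it reaches from about 0.375 to 0.975 m from the base axis. Payload 3.8 kg.
Tool frame: the origin (TCP) lies on the centre line of the jaws, within the pads' length; the fingertips stand 25 mm ahead of it and the grasp point (between the pads) lies 6 mm ahead of it; y points along the fingers, z is the direction in which the jaws open and shut, and the axes are right-handed (so a half turn about y gives the same grasp; the last joint's range is limited). The gripper opens to 85 mm and grips with 20 to 120 N. Pads are 22 mm wide; open, the fingers measure 114 mm over their backs; the gripper's body (76 mm by 85 mm) begins 54 mm behind the grasp point. The pads swing forward as they close: fully open they stand 13 mm farther back than shut.
Start: joints at [1.166, 0.264, 1.604, -0, 1.274, -0.037], TCP at [0.243, 0.63, 0.228] pointing down, gripper open.
Joint ranges: [-2.63, 2.63], [-0.94, 2.18], [0.31, 2.57], [-1.31, 4.45], [0, 2.66], [-2.55, 2.55]. Speed limits (rad/s): [2.57, 2.57, 3.14, 3.14, 3.14, 3.14].

INTERFACE

Orientations are given as a rotation vector (axis times angle).
In Python, from workcell import bot gives the robot as it stands.
- The arm moves only by the shell command python3 -m jog 'ROWS' [FORCE]. ROWS is JSON, a list of rows, each a list of 5 numbers: the shift along the world's x, y, z in mm, then the turn about the world's z in degrees, then the finger opening in mm, from 0 to 85.4. A call has exactly 10 rows; each row is the pose to reach, as a shift and turn from the pose commanded when the call began; what a row does not reach only later rows make up. A row lasts 1/8 s, in which the tool goes at most 62.5 mm and 10.7 degrees, less where a joint would pass 70% of its speed; a pose out of reach is approached as far as the arm can. A call with a gripper value outside its range is refused whole. The fingers move at their own pace and stop on an object; FORCE is the grip in N (left out, the last holds). Time passes only in rows, so rows that repeat a pose let the fingers close, or fill a call up. It gives the time, the measured TCP pose, the force and the opening at its end, in the units of the state.
- bot.read_state(): the state, without advancing time (a new reading comes with each control period).
- bot.read_camera(name): name is "scene" or "top" or "wrist"; returns a dict with "pixels" (400x640x3 uint8, red, green, blue), "fx", "fy", "cx", "cy" (pixels), "R" (3x3) and "t" (3): a world point X has camera coordinates R X + t. Camera axes: x right, y down, z forward; pixel columns grow to the right and rows downward; lengths in m; the calibration is good to about 2 mm. A picture is of the moment at which its call begins. There is no depth.
- bot.finish_job(): hands the job in, once; it reports no verdict.
The state is a dict: "time": time; "q": joint angles; "joint_vel": joint speeds; "joint_torque": joint torques, N m; "tool_pos": TCP position; "tcp_rot": TCP orientation; "wrist_force": force on the tool from outside, world axes, zero at the start; "torque": the same for the moment, N m; "width": opening from 0.0 (shut) to 1.0 (fully open).
Only numpy, scipy, OpenCV 4.12 (cv2) and the standard library are available. Lean on these libraries where they do the work, as an engineer would, in place of code of your own. Each camera call takes 0.05 s, during which the arm holds its last target.

TASK

Clear the push block off the mitre sled: hang it by its handle on the double hook of the tool rail, so that the handle rests on both prongs, and let go of it. Then pull the spring-loaded index plunger of the sled's fence fully up out of its hole and finish while still holding it there, so that a workmate can swing the fence to a new angle. Leave the hand plane, the glue bottle and the sanding block alone.

Things in the scene. Friction and masses are not known exactly. Their poses are not given: they have to be found in the camera images.
- pushblock_grip (a point): middle of the handle bar of the push block. The straight wooden bar is 24 mm wide (x), 164 mm long (y) and 24 mm high (z). It bridges an open window 120 mm long and 45 mm high: bar underside 12 mm below this point, top of the block's base 57 mm below it, sole 81 mm below it
- pushblock: loose push block, 0.3 to 0.55 kg: flat plywood base 80 mm (x) by 240 mm (y), 24 mm thick, rubber sole, with a wooden bow handle lengthwise on top, 93 mm high in all. Origin under the middle of the sole. It starts flat on the sled's board, beyond the fence as seen from the robot
- hook_mid (a point): double hook on the tool rail (fixed): two level steel prongs 8 mm thick, at y = -35 and +35 mm, pointing to -x. This point: midway between them, level with their top faces. Upturned tips at x = -60 mm rise 14 mm above it; the rail's face is at x = +75 mm, the rail's top 5 mm above this point. A bar hung on both prongs lies along y, its centre 12 mm above this point
- hook: low wooden tool rail, 45 mm high, from y = -210 to +110 mm, that carries the double hook, with two chisels stuck upright in its -y end (y under -140 mm, 270 mm high): origin on the bench 165 mm under the hook point, same axes. Its foot board, 18 mm thick, reaches from x = -15 to +125 mm, two posts stand under the rail
- plunger_knob (a point): middle of the black round knob (diameter 28 mm, 24 mm high) of the sled's index plunger, a vertical sprung pin on the robot's side of the fence. Free below the knob: barrel of radius 9 to 11 mm, bracket 34 mm below this point. x points from the knob square to the fence, whose near face is 45 mm away and whose top is level with the seated knob's top; y runs along the fence
- plunger (a joint): travel of the index plunger in m: 0 seated in its hole, 0.010 pin just leaves the hole, 0.014 fully out against its stop. The spring pulls it back with 8 N when seated, 14 N when fully out
- plane: bystander: steel hand plane with wooden handles, 245 x 62 mm, 80 mm high, loose on the bench; origin under its middle
- glue: bystander: white glue bottle, diameter 56 mm, 155 mm high, standing loose; origin under its middle
- sanding: bystander: cork sanding block 115 x 62 x 40 mm, loose; origin under its middle

How it is judged:
On the way:
1. the push block hangs by its handle on both prongs of the double hook, let go and still (x of pushblock_grip in the frame of hook_mid between -0.045 and 0.065 m and y of pushblock_grip in the frame of hook_mid between -0.025 and 0.025 m and z of pushblock_grip in the frame of hook_mid between 0.006 and 0.02 m and angle between pushblock_grip's own z axis and vertical below 0.2 rad and contact force between pushblock and hook above 1.5 N and contact force between pushblock and the arm below 0.2 N and contact force between pushblock and the fingers below 0.2 N and linear speed of pushblock below 0.05 m/s), for 0.3 s.
At the end, for the whole second after the job is handed in: the push block hangs level by its handle bar on both prongs (bar centre at -45 to +65 mm along the prongs from the hook point, within 25 mm across, 6 to 20 mm above it, tilt under 0.2 rad, touched by nothing of the robot, still), and the fingers hold the index plunger pulled at least 12 of its 14 mm (all of step 1 and value of joint plunger above 0.012 m and contact force between the fingers and plunger above 5 N); the arm keeps its last pose, push and grip.
It fails at once if a bystander is pushed more than 30 mm from its place (distance of any of plane, glue, sanding from where it was at the start of the episode above 0.03 m).
It fails at once if a bystander is knocked over (angle between any of plane, glue, sanding's own z axis and vertical above 0.6 rad).
It also fails if it takes over 58 s, if anything falls off the work surface, if the arm or the gripper's body presses on something with over 40 N, if the wrist force passes 120 N, or if a joint passes its speed limit or range.

## Working session

There is one attempt and no reset: what is moved stays moved. The work goes in short steps, Python scripts to look and compute and a shell command to move; the robot and the scene stay as the last step left them, time stands still between calls to the robot, and variables do not carry over. Pictures are saved under pics/ and viewed, and the job is handed in when it is done.

```bash
mkdir -p pics
cat > h.py <<'E'
from workcell import bot
import numpy as np, cv2, json
def snap(n,f):
    c=bot.read_camera(n); cv2.imwrite('pics/'+f,cv2.cvtColor(c['pixels'],cv2.COLOR_RGB2BGR))
    np.savez('pics/'+f+'.npz',**c); return c
def load(f): return dict(np.load('pics/'+f+'.npz'))
def ray(c,u,v):
    R=np.array(c['R']);t=np.array(c['t']); o=-R.T@t
    d=R.T@np.array([(u-c['cx'])/c['fx'],(v-c['cy'])/c['fy'],1]); return o,d
def onz(c,u,v,z):
    o,d=ray(c,u,v); return o+d*(z-o[2])/d[2]
def tri(c1,p1,c2,p2):
    o1,d1=ray(c1,*p1);o2,d2=ray(c2,*p2);d1/=np.linalg.norm(d1);d2/=np.linalg.norm(d2)
    s=np.linalg.lstsq(np.c_[d1,-d2],o2-o1,rcond=None)[0]
    a=o1+s[0]*d1;b=o2+s[1]*d2; return (a+b)/2,np.linalg.norm(a-b)
def proj(c,X):
    p=np.array(c['R'])@np.array(X)+np.array(c['t']); return c['fx']*p[0]/p[2]+c['cx'],c['fy']*p[1]/p[2]+c['cy']
E
python3 - <<'E'
from h import *
for n in ['scene','top','wrist']:
    c=snap(n,n+'0.png'); print(n,c['fx'],(-np.array(c['R']).T@np.array(c['t'])).round(3),np.array(c['R']).round(2).tolist())
print(bot.read_state())
E
```

```text
scene 417.31546683245284 [1.273 0.141 1.009] [[-0.08, 1.0, 0.02], [0.74, 0.07, -0.67], [-0.67, -0.04, -0.74]]
top 448.65802342289874 [0.337 0.097 1.314] [[0.01, -1.0, 0.03], [-0.99, -0.01, -0.12], [0.12, -0.02, -0.99]]
wrist 289.3341747144821 [0.173 0.656 0.373] [[0.36, 0.93, -0.0], [0.89, -0.34, 0.29], [0.27, -0.11, -0.96]]
{'time': 0.15, 'q': array([ 1.16612024e+00,  2.64624767e-01,  1.60505888e+00, -2.64046971e-05,
        1.27370462e+00, -3.69089631e-02]), 'joint_vel': array([-0.00093679, -0.002439  , -0.00399662,  0.00102724,  0.00085322,
        0.00112196]), 'joint_torque': array([ 1.62862627e-03, -5.15907347e+01, -3.67959344e+01,  5.03232775e-05,
        8.15876032e-03,  1.88428729e-06]), 'tool_pos': array([0.2424745 , 0.62933132, 0.2272187 ]), 'tcp_rot': array([-1.55323058,  0.2889036 , -0.28832176]), 'wrist_force': array([-0.18971994,  0.71777637,  0.21853149]), 'torque': array([-0.03117398, -0.02278407,  0.00266069]), 'width': 0.9981136553963447}
```

View pics/scene0.png

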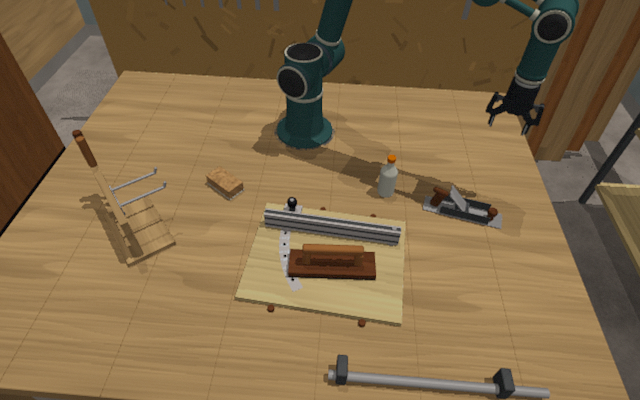

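View pics/top0.png

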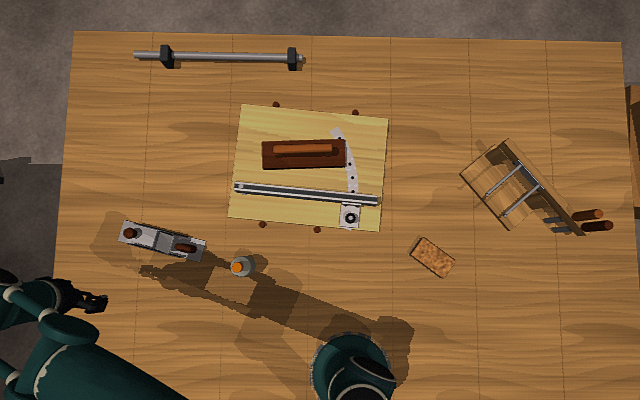

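View pics/wrist0.png

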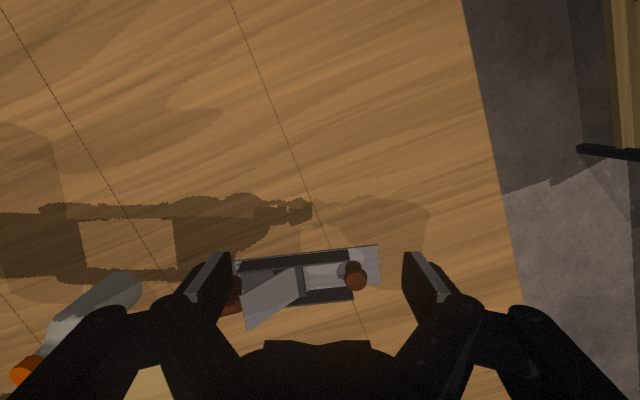

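The scene view shows the push block at about (333,258), the knob at (292,201), and the hook on the left with its prongs at (110–165,170–205). In the top view the block is at (304,153), the knob at (350,217), the prongs at (487–540,163–215), the glue bottle at (241,266) and the plane at (160,242). I'll zoom in next.

Run:
```python
from h import *
a=cv2.imread('pics/top0.png');b=cv2.imread('pics/scene0.png')
def z(im,x0,y0,x1,y1,k,f): cv2.imwrite('pics/'+f,cv2.resize(im[y0:y1,x0:x1],None,fx=k,fy=k,interpolation=cv2.INTER_CUBIC))
z(a,450,130,620,245,4,'z1.png')
z(a,225,95,395,235,4,'z2.png')
z(b,60,120,190,270,4,'z3.png')
z(b,235,190,410,320,4,'z4.png')
```

```text
(no output)
```

View pics/z1.png

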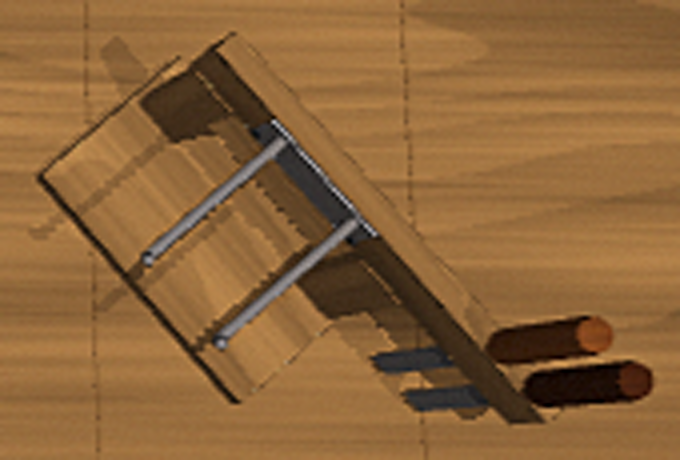

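View pics/z2.png

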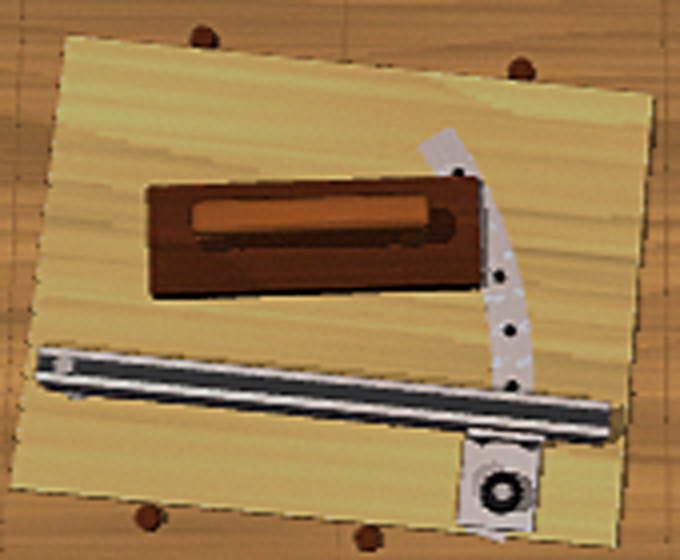

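View pics/z3.png

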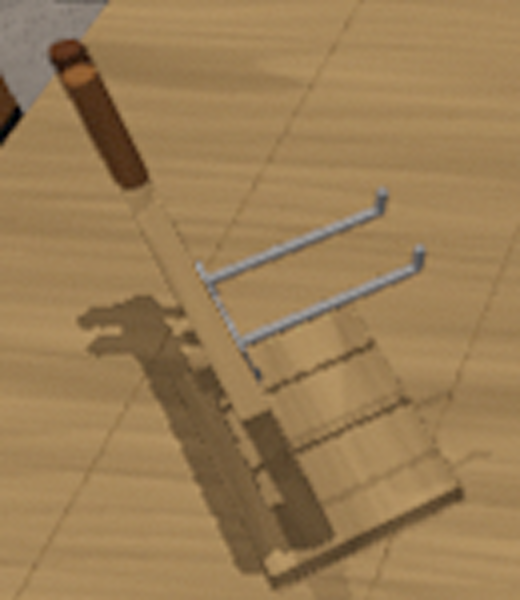

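View pics/z4.png

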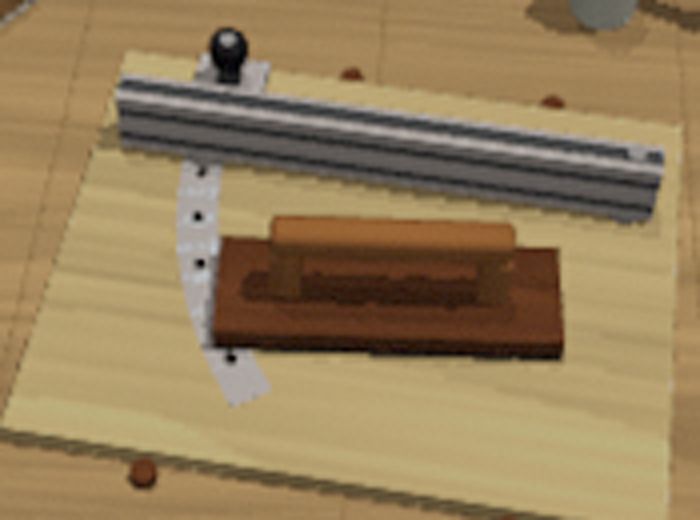

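Run:
```python
from h import *
T=load('top0.png');S=load('scene0.png')
def t(n,a,b,oa,ob):
    p,e=tri(T,np.array(a)/4+oa,S,np.array(b)/4+ob); print(n,(p*1000).round(1),round(e*1000,1)); return p
H=([450,130],[60,120]);B=([225,95],[235,190])
tm=t('tip -y',(221,343),(383,190),*H);tp=t('tip +y',(148,259),(420,248),*H)
rm=t('root -y',(352,222),(210,283),*H);rp=t('root +y',(285,142),(246,342),*H)
d=(rm+rp-tm-tp)[:2];print('hook x dir deg',np.degrees(np.arctan2(d[1],d[0])))
e=(tp-tm)[:2];print('hook y dir',np.degrees(np.arctan2(e[1],e[0])),np.linalg.norm(e),np.linalg.norm(d)/2)
l=t('bar left(+y)',(192,218),(514,229),*B);r=t('bar right',(428,212),(272,225),*B)
d=(l-r)[:2];print('bar dir',np.degrees(np.arctan2(d[1],d[0])),np.linalg.norm(d),(l+r)/2)
k=t('knob top',(502,491),(229,37),*B)
f1=t('fence top L',(45,355),(660,155),*B);f2=t('fence top R',(608,412),(120,88),*B)
d=(f1-f2)[:2];print('fence dir',np.degrees(np.arctan2(d[1],d[0])))
# base corners on top z
for n,p in dict(a=(150,186),b=(480,178),c=(484,288),d=(152,297)).items():
    print(n,(onz(T,p[0]/4+225,p[1]/4+95,l[2]-.069)*1000).round(1))
print(onz(T,241,266,.155))
```

```text
tip -y [ 435.3 -382.5  176.6] 2.7
tip +y [ 489.2 -337.6  175.8] 2.3
root -y [ 518.1 -481.7  156.6] 2.2
root +y [ 570.3 -436.4  158.6] 5.9
hook x dir deg -50.392971550272044
hook y dir 39.797973503684155 0.0701480829151939 0.12849342582326956
bar left(+y) [615.3 222.  110.5] 0.9
bar right [623.   61.4 105.8] 2.2
bar dir 92.75353079971376 0.16080316568413383 [0.61911576 0.14168747 0.10817666]
knob top [433.4   8.2  78.6] 3.2
fence top L [523.3 325.1  85.1] 4.6
fence top R [489.4 -65.5  76.9] 3.4
fence dir 85.03948090362023
a [654.3 259.5  41.5]
b [664.1  20.7  41.5]
c [582.9  17.4  41.5]
d [572.9 255.8  41.5]
[0.30146707 0.29047163 0.155     ]
```

Run:
```python
from h import *
from scipy.spatial.transform import Rotation as R
s=bot.read_state();M=R.from_rotvec(s['tcp_rot']).as_matrix();print(M.round(3))
z=M[:,2];print('jaw deg',np.degrees(np.arctan2(z[1],z[0])), 'q1',np.degrees(s['q'][0]),s['q'][5])
p=s['tool_pos']
T=load('top0.png');S=load('scene0.png')
print('sand',onz(T,432,257,.04),'plane',onz(T,163,241,.04))
# board height: board corners
for a,b in [((65,37),(668,508)),((650,95),(5,432)),((15,487),(680,128)),((615,545),(130,55))]:
    q,e=tri(T,np.array(a)/4+[225,95],S,np.array(b)/4+[235,190]);print(q.round(4),e.round(4))
```

```text
[[ 0.933 -0.001  0.36 ]
 [-0.36  -0.002  0.933]
 [-0.    -1.    -0.002]]
jaw deg 68.92894243437681 q1 66.81376832940158 -0.03690896314922933
sand [ 0.32788032 -0.2276437   0.04      ] plane [0.36518572 0.52944354 0.04      ]
[0.7672 0.3268 0.0341] 0.0021
[ 0.7377 -0.1067  0.0102] 0.0038
[0.4374 0.3563 0.014 ] 0.0046
[ 0.4001 -0.0781  0.0124] 0.0048
```

```bash
python3 -m jog '[[30,-45,10,-5,85],[75,-100,10,-13,85],[125,-160,10,-22,85],[170,-220,10,-31,85],[215,-280,10,-40,85],[260,-340,5,-49,85],[300,-395,0,-57,85],[340,-445,0,-64,85],[376,-489,-10,-66.3,70],[376,-489,-20,-66.3,60]]' 60
python3 - <<'E'
from h import *
c=snap('wrist','w1.png');s=bot.read_state();print(s['tool_pos'],s['width'])
for y in(-.08,.08): print(proj(c,[.619-y*.045,.1405+y,.109]))
E
```

```text
time: 1.4
tool_pos: [0.6186, 0.1414, 0.2097]
tcp_rot: [-1.228, 1.174, -1.176]
wrist_force: [0.8, 0.6, 0.4]
width: 0.703
[0.62132605 0.1346658  0.20635452] 0.7050965410094338
(np.float64(317.2629143966423), np.float64(280.49330614940004))
(np.float64(317.40295911707), np.float64(107.2894101896673))
```

View pics/w1.png

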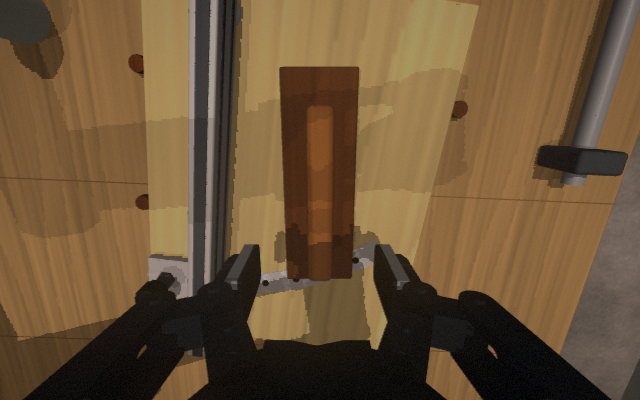

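The wrist view shows the bar centred at about column 320, rows 105–279, between the fingers, which agrees with the estimate to about 2 mm. I'll descend and grip.

```bash
python3 -m jog '[[1,0,-30,0,60],[1,0,-65,0,60],[1,0,-95,0,60],[1,0,-106,0,60],[1,0,-106,0,60],[1,0,-106,0,20],[1,0,-106,0,15],[1,0,-106,0,10],[1,0,-106,0,10],[1,0,-106,0,10]]' 60; python3 -m jog '[[0,0,0,0,10],[0,0,0,0,10],[0,0,5,0,10],[0,0,15,0,10],[0,0,30,0,10],[0,0,55,0,10],[0,0,80,0,10],[0,0,105,0,10],[0,0,115,0,10],[0,0,115,0,10]]' 60
python3 - <<'E'
from h import *
c=snap('wrist','w2.png');snap('scene','s2.png');s=bot.read_state();print(s['tool_pos'],s['width'],s['wrist_force'])
E
```

```text
time: 2.7
tool_pos: [0.6201, 0.1435, 0.1051]
tcp_rot: [-1.226, 1.172, -1.177]
wrist_force: [3.2, 0.4, 5.2]
width: 0.249
time: 3.95
tool_pos: [0.6183, 0.1432, 0.219]
tcp_rot: [-1.229, 1.174, -1.176]
wrist_force: [-0.5, -0.7, -4.2]
width: 0.25
[0.6171208  0.14296795 0.21681865] 0.2505160236200034 [ 0.75887755  0.7969637  -4.09702959]
```

View pics/w2.png

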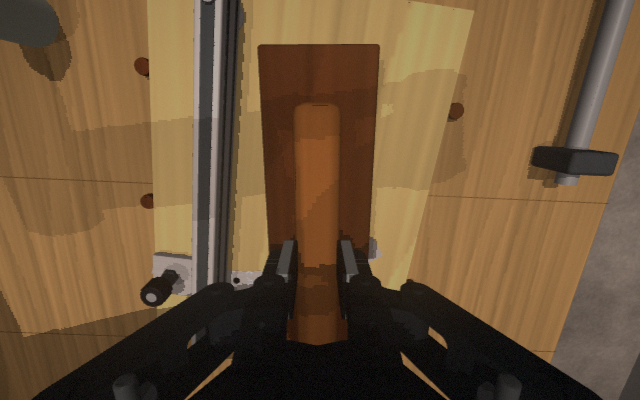

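View pics/s2.png

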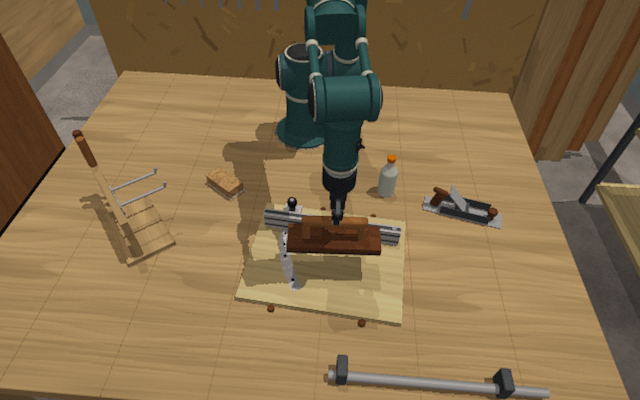

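The block is held and level, with the bar between the pads around (318,250) in the wrist view. Next I'll carry it to the standoff in front of the prongs.

```bash
python3 -m jog '[[-8,-15,0,-1,10],[-25,-50,0,-6,10],[-48,-100,0,-13,10],[-72,-155,0,-21,10],[-98,-210,0,-29,10],[-125,-265,0,-37,10],[-152,-320,0,-44,10],[-178,-375,-4,-49,10],[-198,-420,-8,-52.9,10],[-208,-441,-10,-52.9,10]]' 60; python3 -m jog '[[0,0,0,0,10],[0,0,0,0,10],[0,0,0,0,10],[0,0,0,0,10],[0,0,0,0,10],[0,0,0,0,10],[0,0,0,0,10],[0,0,0,0,10],[0,0,0,0,10],[0,0,0,0,10]]'
python3 - <<'E'
from h import *
from scipy.spatial.transform import Rotation as R
s=bot.read_state();print(s['tool_pos'],s['width'],s['wrist_force'],R.from_rotvec(s['tcp_rot']).as_matrix()[:,2])
for n in ('scene','top','wrist'): snap(n,n+'3.png')
a=cv2.imread('pics/top3.png');b=cv2.imread('pics/scene3.png')
def z(im,x0,y0,x1,y1,k,f): cv2.imwrite('pics/'+f,cv2.resize(im[y0:y1,x0:x1],None,fx=k,fy=k,interpolation=cv2.INTER_CUBIC))
z(a,400,130,600,280,4,'z5.png')
z(b,60,110,260,260,4,'z6.png')
E
```

```text
time: 5.3
tool_pos: [0.4068, -0.3, 0.2068]
tcp_rot: [-0.657, 1.824, -1.822]
wrist_force: [-0.3, 0.4, -4.5]
width: 0.245
time: 6.55
tool_pos: [0.4099, -0.2979, 0.208]
tcp_rot: [-0.657, 1.82, -1.82]
wrist_force: [-0.8, 0.2, -4.7]
width: 0.25
[ 0.40989523 -0.29792899  0.20799164] 0.24991572565029407 [-0.75751683  0.1764956  -4.69071897] [ 6.39047610e-01 -7.69167179e-01 -4.96508403e-05]
```

View pics/z5.png

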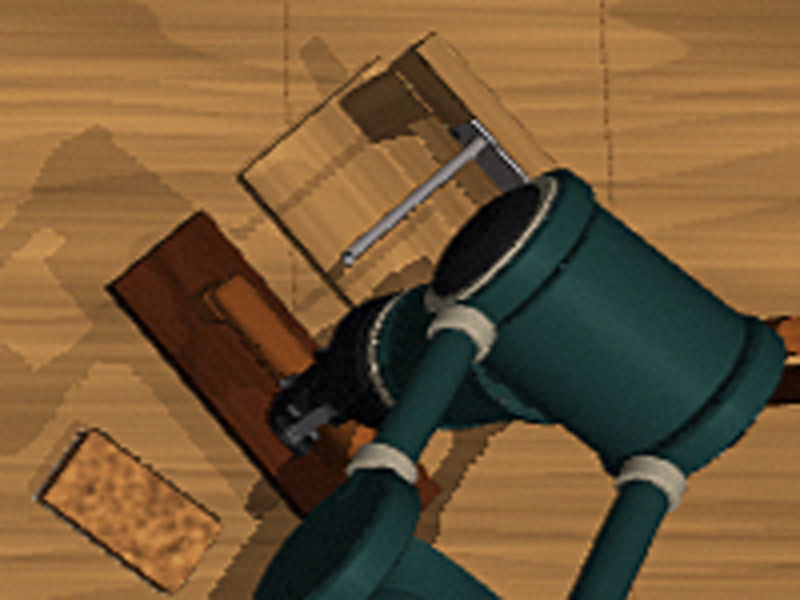

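View pics/z6.png

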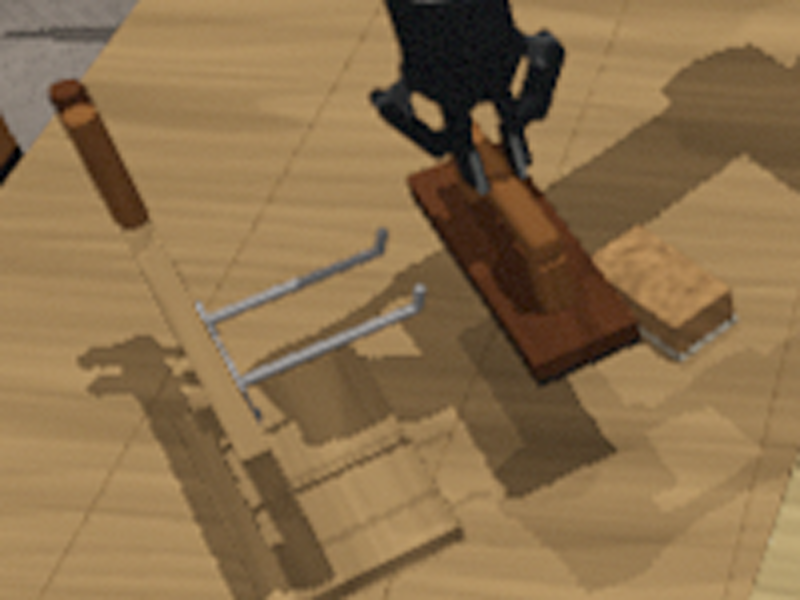

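View pics/wrist3.png

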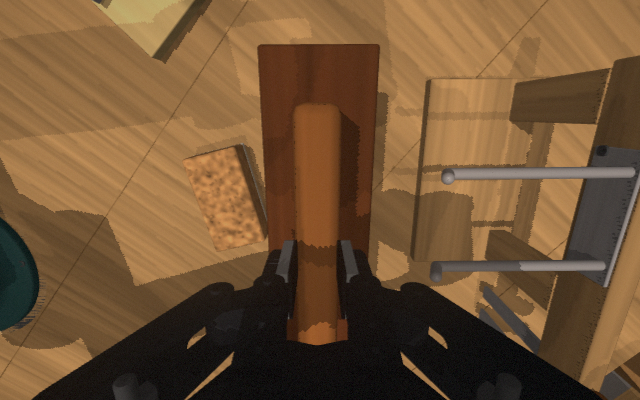

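The wrist view shows the bar parallel to the rail, and the prong tips at (448,177) and (437,271). I'll check the bar and hook positions numerically.

Run:
```python
from h import *
T=load('top3.png');S=load('scene3.png');W=load('wrist3.png')
q,e=tri(T,np.array((222,284))/4+[400,130],S,np.array((541,244))/4+[60,110]);print('bar end top',q,e)
y=np.array([np.cos(np.radians(39.7)),np.sin(np.radians(39.7))]);x=np.array([y[1],-y[0]])
print('grip from end',q[:2]-.082*y,q[2]-.012)
q2,e=tri(T,np.array((108,288))/4+[400,130],S,np.array((638,328))/4+[60,110]);print('base top corner',q2,e, 'grip est',q2[:2]-.12*y+.04*x,q2[2]+.057)
h=np.array([.5005,-.4063])
for p in ((448,177),(437,271)):
    w=onz(W,*p,.179)[:2];print('tip',w,(w-h)@x,(w-h)@y)
for v in (104,): 
    w=onz(W,318,v,q[2])[:2];print('bar end wrist',w,(w-h)@x,(w-h)@y)
print('tcp in hook',(np.array([.4095,-.2985])-h)@x,(np.array([.4095,-.2985])-h)@y)
```

```text
bar end top [ 0.4689188  -0.24878316  0.20609187] 0.003202825208927932
grip from end [ 0.40582803 -0.30116212] 0.19409187025773833
base top corner [ 0.47369383 -0.19346051  0.13280076] 0.0002209300095218518 grip est [ 0.40691659 -0.30088863] 0.18980075904301552
tip [ 0.48935706 -0.336842  ] -0.06055870422718119 0.035794159742638734
tip [ 0.43974982 -0.37943463] -0.059475466557400894 -0.02958042595601212
bar end wrist [ 0.47018759 -0.2482178 ] -0.14099096269551487 0.07765546710552634
tcp in hook -0.14106914342797466 -0.00115618878108599
```

Run:
```python
from h import *
for f in ('w2.png','wrist3.png'):
    W=load(f); im=W['pixels'].astype(int)
    for r in (50,70,90):
        print(f,r,[c for c in range(230,410) if abs(im[r,c]-im[r,c-1]).sum()>60])
    for z in (.11,.12,.125,.13,.135,.14,.145,.15):
        print(z,np.linalg.norm(onz(W,259,44,z)-onz(W,379.5,44,z)).round(4))
    print(bot.read_state()['tool_pos'])
# check of z bias: tip
T=load('top3.png');S=load('scene3.png')
q,e=tri(T,np.array((347,258))/4+[400,130],S,np.array((420,289))/4+[60,110]);print('tip+',q,e)
```

```text
w2.png 50 [236, 243, 257, 258, 379, 380]
w2.png 70 [235, 242, 258, 259, 379]
w2.png 90 [242, 259, 260, 377, 378]
0.11 0.0955
0.12 0.0917
0.125 0.0899
0.13 0.088
0.135 0.0861
0.14 0.0842
0.145 0.0824
0.15 0.0805
[ 0.40990447 -0.29789316  0.20799079]
wrist3.png 50 [257, 258, 380]
wrist3.png 70 [258, 259, 379]
wrist3.png 90 [259, 260, 377, 378]
0.11 0.0913
0.12 0.0876
0.125 0.0857
0.13 0.0839
0.135 0.082
0.14 0.0801
0.145 0.0783
0.15 0.0764
[ 0.40990447 -0.29789316  0.20799079]
tip+ [ 0.48995387 -0.3372892   0.17552554] 0.001992351854957866
```

The bar is about 5 mm lower than I assumed (bar centre at about 0.196), so I'll raise it 7 mm and insert.

```bash
python3 -m jog '[[0,0,4,0,10],[3,3,7,0,10],[7,-1,7,0,10],[16,-13,7,0,10],[30,-30,7,0,10],[46,-49,7,0,10],[62,-68,7,0,10],[78,-87,7,0,10],[89,-101,7,0,10],[92.5,-105,7,0,10]]' 60; python3 -m jog '[[0,0,0,0,10],[0,0,0,0,10],[0,0,0,0,10],[0,0,-2,0,10],[0,0,-5,0,10],[0,0,-8,0,10],[0,0,-11,0,10],[0,0,-14,0,10],[0,0,-14,0,10],[0,0,-14,0,10]]'
python3 - <<'E'
from h import *
s=bot.read_state();print(s['tool_pos'],s['width'],s['wrist_force'])
for n in ('scene','wrist'): snap(n,n+'4.png')
b=cv2.imread('pics/scene4.png')
cv2.imwrite('pics/z7.png',cv2.resize(b[110:260,60:260],None,fx=4,fy=4,interpolation=cv2.INTER_CUBIC))
E
```

```text
time: 7.95
tool_pos: [0.5032, -0.4044, 0.2143]
tcp_rot: [-0.657, 1.82, -1.82]
wrist_force: [-0.5, -0.6, -3.7]
width: 0.246
time: 9.2
tool_pos: [0.5025, -0.4029, 0.2011]
tcp_rot: [-0.657, 1.82, -1.82]
wrist_force: [-0.1, -0.1, -5.2]
width: 0.247
[ 0.50247811 -0.40292948  0.20105985] 0.24661996134836034 [-0.07842641 -0.1371553  -5.22361114]
```

View pics/z7.png

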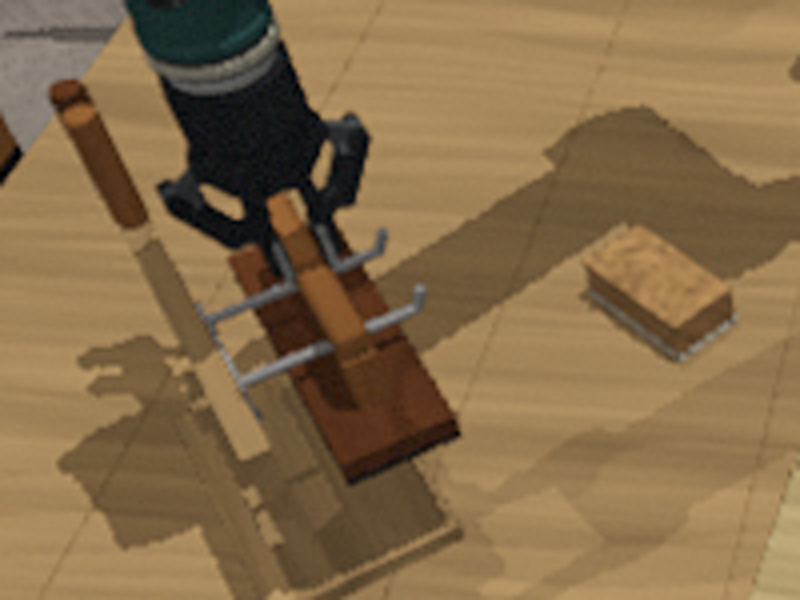

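View pics/wrist4.png

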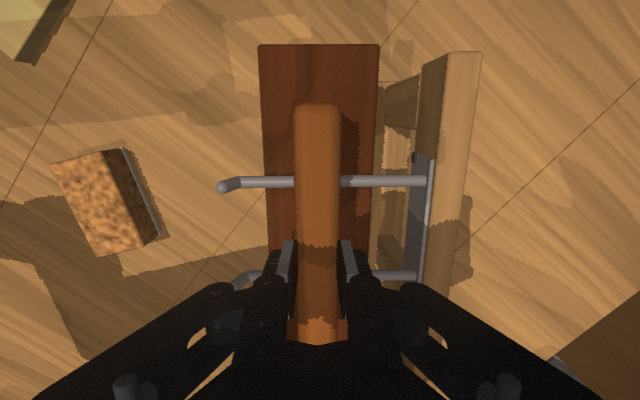

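Both prongs now run under the bar through the window (prong rows 182 and 276, bar at column 318). I'll lower slowly and watch the force.

```bash
python3 -m jog '[[0,0,-1,0,10],[0,0,-3,0,10],[0,0,-4,0,10],[0,0,-6,0,10],[0,0,-7,0,10],[0,0,-8,0,10],[0,0,-9,0,10],[0,0,-10,0,10],[0,0,-10,0,10],[0,0,-10,0,10]]' 60;  python3 -m jog '[[0,0,-1,0,10],[0,0,-1,0,10],[0,0,-1,0,10],[0,0,-2,0,10],[0,0,-2,0,10],[0,0,-2,0,10],[0,0,-3,0,10],[0,0,-3,0,10],[0,0,-3,0,10],[0,0,-3,0,10]]'
```

```text
time: 10.55
tool_pos: [0.5024, -0.4029, 0.191]
tcp_rot: [-0.657, 1.82, -1.82]
wrist_force: [-0.4, -0.5, -4.3]
width: 0.242
time: 11.8
tool_pos: [0.5024, -0.4029, 0.188]
tcp_rot: [-0.657, 1.82, -1.82]
wrist_force: [0.6, -0.2, -4.4]
width: 0.245
```

```bash
python3 -m jog '[[0,0,-0.5,0,10],[0,0,-1,0,10],[0,0,-1.5,0,10],[0,0,-2,0,10],[0,0,-2,0,10],[0,0,-2,0,10],[0,0,-2,0,10],[0,0,-2,0,10],[0,0,-2,0,10],[0,0,-2,0,10]]';  python3 -m jog '[[0,0,-0.5,0,10],[0,0,-1,0,10],[0,0,-1.5,0,10],[0,0,-2,0,10],[0,0,-2,0,10],[0,0,-2,0,10],[0,0,-2,0,10],[0,0,-2,0,10],[0,0,-2,0,10],[0,0,-2,0,10]]'
```

```text
time: 13.05
tool_pos: [0.5024, -0.4029, 0.186]
tcp_rot: [-0.658, 1.82, -1.82]
wrist_force: [-0.1, -0.3, -4.3]
width: 0.25
time: 14.3
tool_pos: [0.5024, -0.4029, 0.184]
tcp_rot: [-0.658, 1.82, -1.82]
wrist_force: [-0.6, -0.4, -4.4]
width: 0.244
```

```bash
python3 -m jog '[[0,0,-0.5,0,10],[0,0,-1,0,10],[0,0,-1.5,0,10],[0,0,-2,0,10],[0,0,-2,0,10],[0,0,-2,0,10],[0,0,-2,0,10],[0,0,-2,0,10],[0,0,-2,0,10],[0,0,-2,0,10]]';  python3 -m jog '[[0,0,-0.5,0,10],[0,0,-1,0,10],[0,0,-1,0,10],[0,0,-1,0,10],[0,0,-1,0,10],[0,0,-1,0,10],[0,0,-1,0,10],[0,0,-1,0,10],[0,0,-1,0,10],[0,0,-1,0,10]]'
python3 - <<'E'
from h import *
snap('scene','scene5.png')
b=cv2.imread('pics/scene5.png')
cv2.imwrite('pics/z8.png',cv2.resize(b[110:260,60:260],None,fx=4,fy=4,interpolation=cv2.INTER_CUBIC))
E
```

```text
time: 15.55
tool_pos: [0.5026, -0.403, 0.1826]
tcp_rot: [-0.657, 1.819, -1.82]
wrist_force: [-2.8, 1.8, 4.7]
width: 0.251
time: 16.8
tool_pos: [0.5026, -0.403, 0.1824]
tcp_rot: [-0.657, 1.819, -1.82]
wrist_force: [-3.4, 2.6, 8.9]
width: 0.246
```

View pics/z8.png

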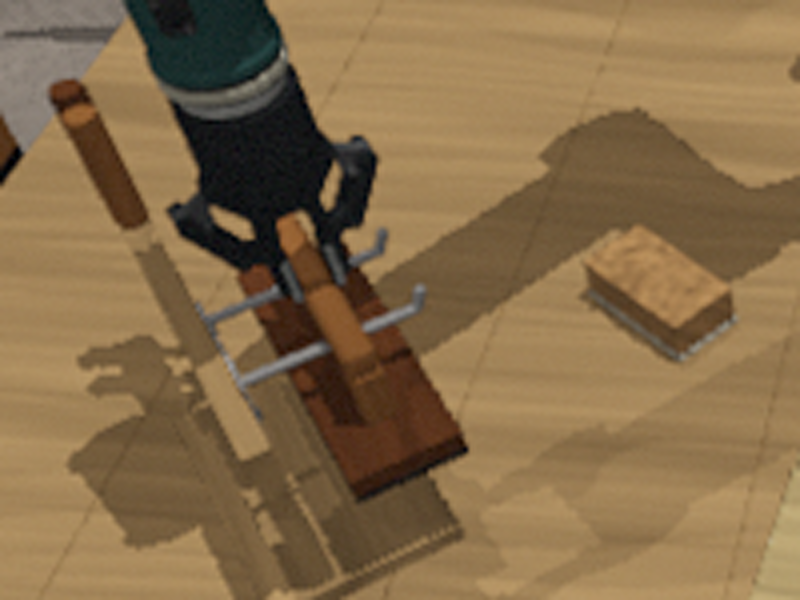

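The bar made contact at TCP z = 0.1825, and the prongs now carry it (the wrist force went from −4.4 to +9 N). I'll release and go up.

```bash
python3 -m jog '[[0,0,1,0,10],[0,0,1,0,18],[0,0,1,0,26],[0,0,1,0,34],[0,0,1,0,42],[0,0,1,0,46],[0,0,1,0,46],[0,0,10,0,46],[0,0,25,0,46],[0,0,45,0,46]]' 60; python3 -m jog '[[0,0,20,0,46],[0,0,50,0,46],[0,0,80,0,46],[0,0,100,0,46],[0,0,110,0,46],[0,0,110,0,46],[0,0,110,0,46],[0,0,110,0,46],[0,0,110,0,46],[0,0,110,0,46]]'
python3 - <<'E'
from h import *
s=bot.read_state();print(s['tool_pos'],s['width'],s['wrist_force'],s['q'])
for n in ('scene','wrist'): snap(n,n+'6.png')
b=cv2.imread('pics/scene6.png')
cv2.imwrite('pics/z9.png',cv2.resize(b[110:260,60:260],None,fx=4,fy=4,interpolation=cv2.INTER_CUBIC))
E
```

```text
time: 18.1
tool_pos: [0.5025, -0.4029, 0.2274]
tcp_rot: [-0.657, 1.82, -1.82]
wrist_force: [0.1, -0.4, 0.6]
width: 0.539
time: 19.35
tool_pos: [0.5023, -0.4028, 0.3356]
tcp_rot: [-0.658, 1.821, -1.819]
wrist_force: [0.1, -0.5, -0.1]
width: 0.537
[ 0.50233668 -0.40280528  0.33557842] 0.5370317597616724 [ 0.13940829 -0.53301119 -0.10860647] [-7.14556505e-01  1.60674197e-01  1.53324740e+00 -6.14170199e-07
  1.44837001e+00  1.62866190e-01]
```

View pics/z9.png

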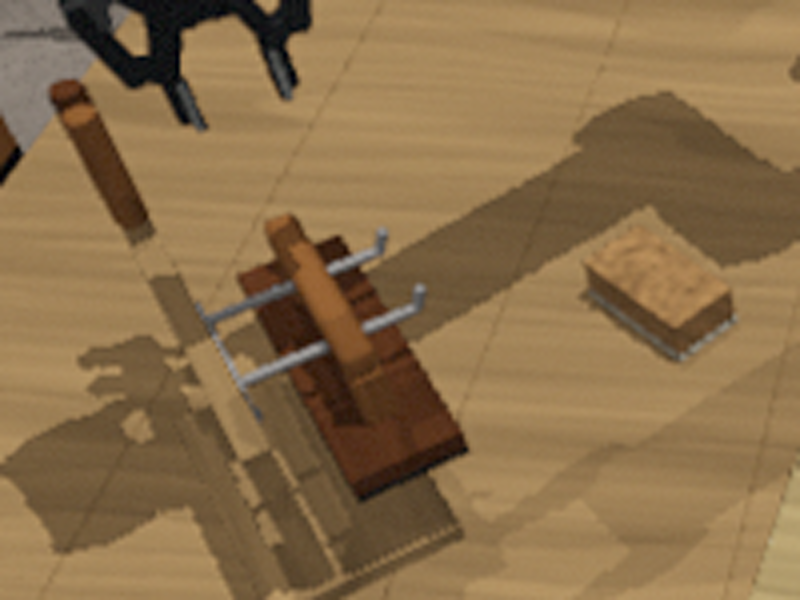

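View pics/wrist6.png

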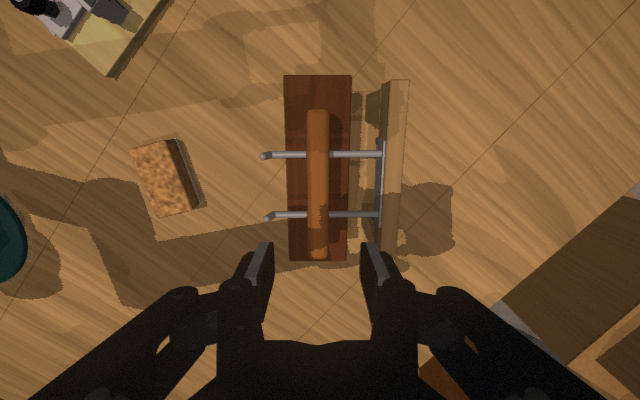

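The block hangs on both prongs: bar column 318, prong rows 155 and 215, centred and level. Next is the knob.

```bash
python3 -m jog '[[-5,20,0,-3,50],[-12,65,0,-10,60],[-22,120,-10,-18,65],[-32,175,-25,-26,65],[-42,230,-40,-34,65],[-52,285,-60,-41,65],[-62,335,-80,-44.7,65],[-68,380,-95,-44.7,65],[-71,405,-100,-44.7,65],[-71,408,-100,-44.7,65]]' 60; python3 -m jog '[[0,0,0,0,65],[0,0,0,0,65],[0,0,0,0,65],[0,0,0,0,65],[0,0,0,0,65],[0,0,0,0,65],[0,0,0,0,65],[0,0,0,0,65],[0,0,0,0,65],[0,0,0,0,65]]'
python3 - <<'E'
from h import *
s=bot.read_state();print(s['tool_pos'],s['width'],s['wrist_force'],s['q'])
for n in ('scene','wrist','top'): snap(n,n+'7.png')
W=load('wrist7.png')
for z in (.08,.068,.056): print(proj(W,[.4334,.0082,z]))
E
```

```text
time: 20.7
tool_pos: [0.4308, 0.0064, 0.2357]
tcp_rot: [-0.091, -2.178, 2.178]
wrist_force: [0.9, -1.1, -0.4]
width: 0.767
time: 21.95
tool_pos: [0.4314, 0.0051, 0.236]
tcp_rot: [-0.094, -2.177, 2.177]
wrist_force: [-0.0, 0.4, 0.9]
width: 0.761
[0.43141425 0.00513355 0.23598592] 0.7606483566526342 [-0.04764409  0.36445283  0.94012954] [-4.58724655e-02 -2.18339101e-01  2.08229243e+00  3.35055302e-05
  1.27766992e+00  1.61167477e+00]
(np.float64(313.8909592919673), np.float64(183.71529754600869))
(np.float64(314.0027717889589), np.float64(181.2211892715278))
(np.float64(314.1068761368791), np.float64(178.89902026052079))
```

View pics/scene7.png

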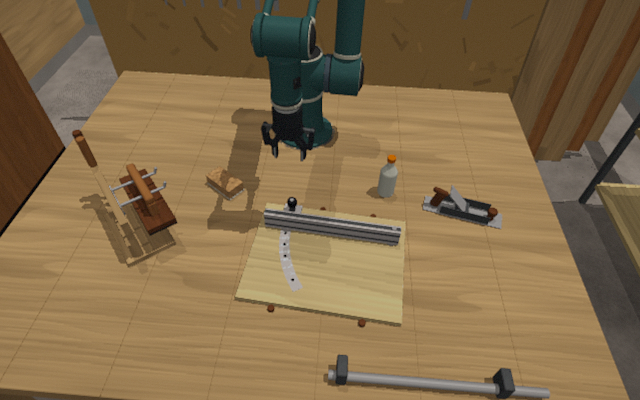

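View pics/wrist7.png

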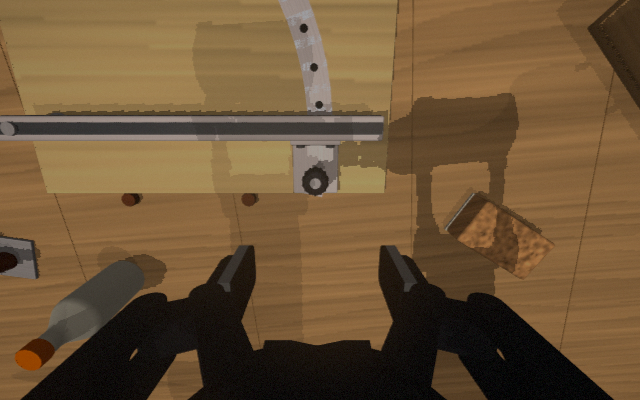

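The knob is at (316,182) in the wrist view against a prediction of (314,184), and the block still hangs at (145,200) in the scene view. I'll descend onto the knob.

```bash
python3 -m jog '[[2,1.5,-20,0,65],[2,1.5,-55,0,65],[2,1.5,-90,0,65],[2,1.5,-120,0,65],[2,1.5,-140,0,60],[2,1.5,-155,0,60],[2,1.5,-163,0,60],[2,1.5,-163,0,60],[2,1.5,-163,0,60],[2,1.5,-163,0,60]]' 100
python3 - <<'E'
from h import *
s=bot.read_state();print(s['tool_pos'],s['width'],s['wrist_force'])
snap('wrist','wrist8.png')
E
```

```text
time: 23.35
tool_pos: [0.4342, 0.0066, 0.0739]
tcp_rot: [-0.096, -2.178, 2.178]
wrist_force: [0.0, 0.2, -0.6]
width: 0.705
[0.4342314  0.00656561 0.07385702] 0.7054609936656546 [ 0.0008565   0.17160865 -0.63261829]
```

View pics/wrist8.png

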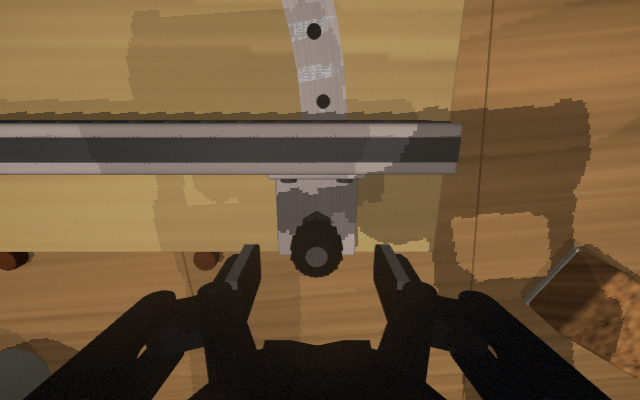

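The knob sits between the pads at (316,256), so I'll close.

```bash
python3 -m jog '[[0,0,0,0,40],[0,0,0,0,30],[0,0,0,0,20],[0,0,0,0,15],[0,0,0,0,15],[0,0,0,0,15],[0,0,0,0,15],[0,0,0,0,15],[0,0,0,0,15],[0,0,0,0,15]]' 100; python3 -m jog '[[0,0,1,0,15],[0,0,2,0,15],[0,0,3,0,15],[0,0,4,0,15],[0,0,5,0,15],[0,0,6,0,15],[0,0,6,0,15],[0,0,6,0,15],[0,0,6,0,15],[0,0,6,0,15]]' 100
python3 - <<'E'
from h import *
s=bot.read_state();print(s['tool_pos'],s['width'],s['wrist_force'])
snap('wrist','wrist9.png')
E
```

```text
time: 24.65
tool_pos: [0.4357, 0.0065, 0.0752]
tcp_rot: [-0.099, -2.179, 2.179]
wrist_force: [-0.9, -0.1, 10.0]
width: 0.176
time: 25.9
tool_pos: [0.4334, 0.0066, 0.079]
tcp_rot: [-0.094, -2.177, 2.177]
wrist_force: [0.1, -0.5, 0.5]
width: 0.177
[0.43335287 0.00660845 0.07896246] 0.17706987971156612 [ 0.057897   -0.48229252  0.54335082]
```

View pics/wrist9.png

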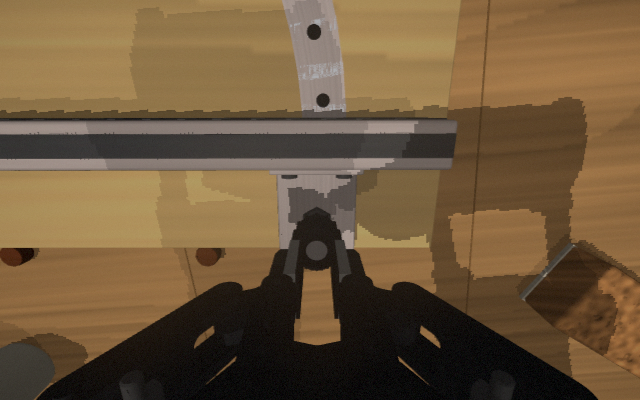

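The opening reads 15 mm, exactly as commanded, but the knob is 28 mm across. The pads aren't holding it properly, so I'll check the geometry.

Run:
```python
from h import *
for f,p,tc in (('wrist7.png',(316,182),None),('wrist8.png',(316,256),[.4338,.0066,.0733]),('wrist9.png',(316,250),[.4335,.0066,.0790])):
    W=load(f)
    for z in (.075,.08,.085): print(f,z,onz(W,*p,z)[:2].round(4))
    if tc: print('tcp',proj(W,tc),'tip',proj(W,[tc[0],tc[1],tc[2]-.025]), 'grasp',proj(W,[tc[0],tc[1],tc[2]-.006]),'bar-top-lvl',proj(W,[tc[0],tc[1],tc[2]+.006]))
W=load('w2.png');print(proj(W,[.619,.142,.2175]))
# triangulate knob w7/w8
print(tri(load('wrist7.png'),(316,182),load('wrist8.png'),(316,256)), tri(load('wrist7.png'),(316,182),load('top0.png'),(350.5,217.75)))
for f in ('wrist8.png','wrist9.png'):
    cv2.imwrite('pics/zz_'+f,cv2.resize(cv2.cvtColor(load(f)['pixels'][190:350,220:410],cv2.COLOR_RGB2BGR),None,fx=4,fy=3.7))
```

```text
wrist7.png 0.075 [0.4339 0.0059]
wrist7.png 0.08 [0.4351 0.0058]
wrist7.png 0.085 [0.4362 0.0057]
wrist8.png 0.075 [0.432  0.0072]
wrist8.png 0.08 [0.4345 0.007 ]
wrist8.png 0.085 [0.4371 0.0067]
tcp (np.float64(316.808591681767), np.float64(251.5308723418712)) tip (np.float64(316.8391819611071), np.float64(233.8756611738267)) grasp (np.float64(316.8167295053036), np.float64(246.8341191219996)) bar-top-lvl (np.float64(316.7998555121352), np.float64(256.572961625689))
wrist9.png 0.075 [0.4323 0.0072]
wrist9.png 0.08 [0.4348 0.0069]
wrist9.png 0.085 [0.4372 0.0067]
tcp (np.float64(316.78556547923216), np.float64(251.17897013017216)) tip (np.float64(316.8162323865731), np.float64(233.44303729746235)) grasp (np.float64(316.7937264675015), np.float64(246.45913522199717)) bar-top-lvl (np.float64(316.77680219767365), np.float64(256.24713599988854))
(np.float64(318.58869369815733), np.float64(252.95526795991825))
(array([0.43564079, 0.00629377, 0.08222463]), np.float64(0.0011318974228039151)) (array([0.43379355, 0.0061059 , 0.07413277]), np.float64(0.0003894862529991639))
```

View pics/zz_wrist9.png

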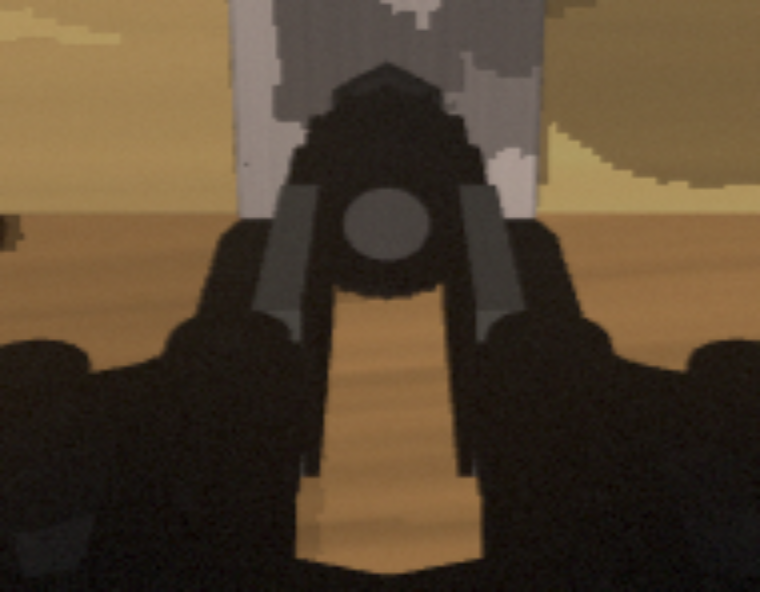

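View pics/zz_wrist8.png

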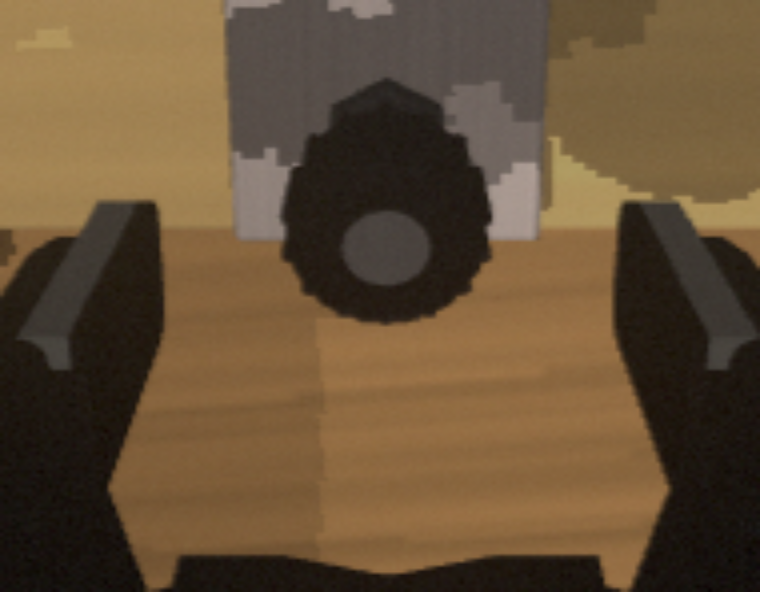

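Run:
```python
from h import *
W=load('wrist9.png');R=np.array(W['R']);t=np.array(W['t'])
print('cam',-R.T@t,'fwd',R[2])
for z in (.08,.068): 
    X=np.array([.4345,.007,z]);d=(R@X+t)[2];print('knob',z,'depth',d,'28mm px',289.3*28/d/1000,proj(W,X))
for dz in (-.025,-.019,-.01,0,.01,.02):
    X=np.array([.4335+.011,.0066,.079+dz]);print(dz,(R@X+t)[2],proj(W,X))
print(load('scene7.png')['fx'])
c=snap('scene','s10.png');c2=snap('top','t10.png');print(bot.read_state()['tool_pos'],bot.read_state()['wrist_force'])
cv2.imwrite('pics/z10.png',cv2.resize(cv2.cvtColor(c['pixels'][160:250,240:360],cv2.COLOR_RGB2BGR),None,fx=6,fy=6,interpolation=cv2.INTER_CUBIC))
```

```text
cam [5.06529090e-01 1.28242399e-04 2.25405560e-01] fwd [-0.28854361  0.02608794 -0.95711128]
knob 0.08 depth 0.16013210595845925 28mm px 50.5857332701374 (np.float64(315.9074576707368), np.float64(250.4232557995456))
knob 0.068 depth 0.17161744131740087 28mm px 47.20033079282761 (np.float64(315.98211749525365), np.float64(241.28208975187542))
-0.025 0.18212112792015073 (np.float64(315.30145432558135), np.float64(217.337768508291))
-0.019 0.1763784602406799 (np.float64(315.24540133681626), np.float64(220.7077537351787))
-0.01 0.1677644587214737 (np.float64(315.1541266388112), np.float64(226.19531810315357))
0 0.15819334592235568 (np.float64(315.04105199448065), np.float64(232.99352617956168))
0.01 0.1486222331232377 (np.float64(314.9134135779222), np.float64(240.66732890912263))
0.02 0.13905112032411965 (np.float64(314.7682040453664), np.float64(249.39753206683713))
417.31546683245284
[0.43344359 0.00661335 0.07902968] [-0.2371143  -0.39050317  0.63525348]
```

View pics/z10.png

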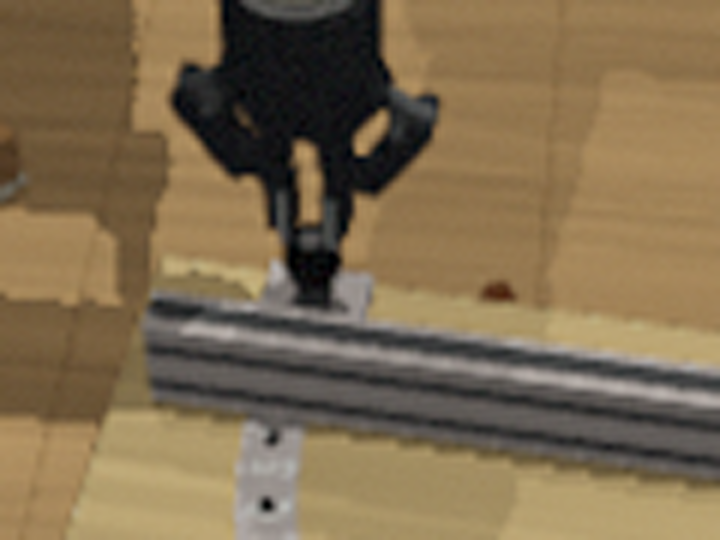

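Run:
```python
from h import *
c=load('s10.png')
for n,X in dict(tcp=[.4334,.0066,.079],tip=[.4334,.0066,.054],tcp10=[.4334,.0066,.089],knobtop=[.4345,.0065,.0805],knobbot=[.4345,.0065,.0565]).items():
    u,v=proj(c,X);print(n,round(u,1),round(v,1),'z10:',round((u-240)*6),round((v-160)*6))
for f,n,(r0,r1,c0,c1) in (('scene3.png','z11',(110,210,120,240)),('scene6.png','z12',(90,190,60,180))):
    d=load(f);cv2.imwrite('pics/%s.png'%n,cv2.resize(cv2.cvtColor(d['pixels'][r0:r1,c0:c1],cv2.COLOR_RGB2BGR),None,fx=6,fy=6,interpolation=cv2.INTER_CUBIC))
d=load('scene3.png')
for dz in (.01,0,-.01,-.025):u,v=proj(d,[.4098,-.298,.2075+dz]);print(dz,round((u-120)*6),round((v-110)*6))
```

```text
tcp 291.2 199.1 z10: 307 235
tip 291.4 204.6 z10: 309 268
tcp10 291.1 196.8 z10: 306 221
knobtop 291.1 199.0 z10: 306 234
knobbot 291.3 204.3 z10: 308 266
0.01 382 256
0 387 272
-0.01 391 287
-0.025 398 311
```

View pics/z11.png

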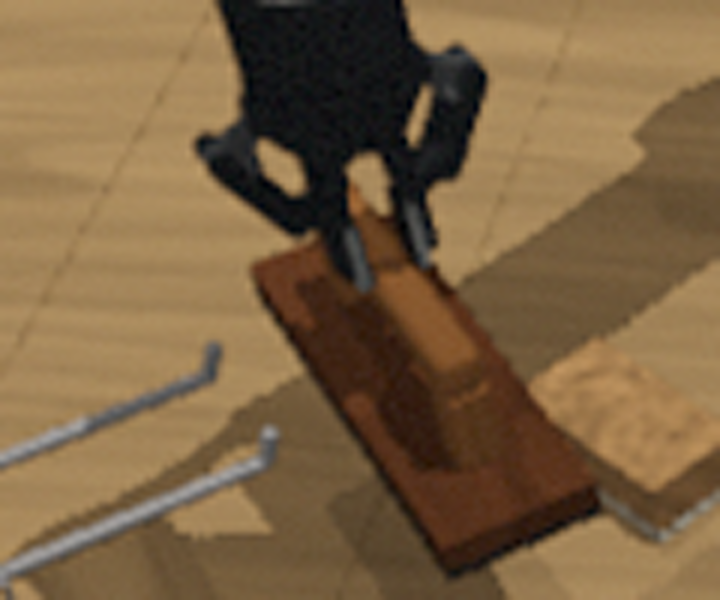

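The scene and wrist images agree that the visible pad tips end near TCP level, not 25 mm ahead of it. The pads closed just at the knob's top edge and slipped off. I'll open, go about 28 mm lower, and watch the force.

```bash
python3 -m jog '[[0,0,0,0,25],[0,0,0,0,35],[0,0,0,0,45],[0,0,0,0,50],[0,0,0,0,50],[0,0,-3,0,50],[0,0,-7,0,50],[0,0,-11,0,50],[0,0,-15,0,50],[0,0,-15,0,50]]' 100
python3 - <<'E'
from h import *
s=bot.read_state();print(s['tool_pos'],s['width'],s['wrist_force'])
W=snap('wrist','wrist11.png');c=snap('scene','s11.png')
cv2.imwrite('pics/z13.png',cv2.resize(cv2.cvtColor(c['pixels'][160:250,240:360],cv2.COLOR_RGB2BGR),None,fx=6,fy=6,interpolation=cv2.INTER_CUBIC))
cv2.imwrite('pics/z14.png',cv2.resize(cv2.cvtColor(W['pixels'][190:350,220:410],cv2.COLOR_RGB2BGR),None,fx=4,fy=3.7))
E
```

```text
time: 27.3
tool_pos: [0.433, 0.0066, 0.0635]
tcp_rot: [-0.093, -2.176, 2.177]
wrist_force: [0.1, 1.3, 0.3]
width: 0.588
[0.43296153 0.00661454 0.06346496] 0.5877360700810059 [0.12879616 1.27190069 0.25979085]
```

View pics/z13.png

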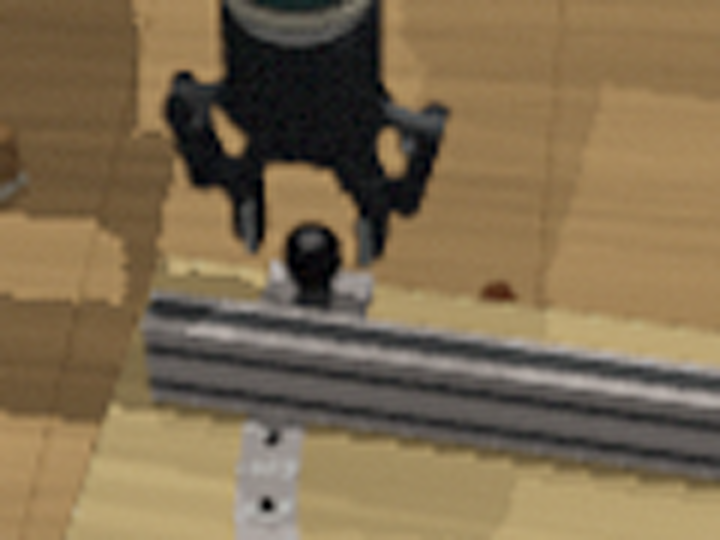

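View pics/z14.png

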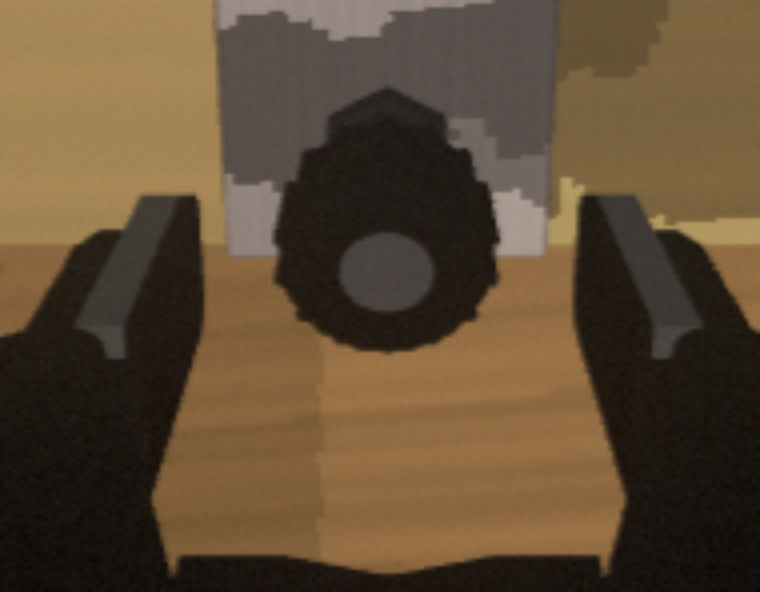

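The pad tips now reach about mid-knob (scene crop, y≈250 against a knob centre of 255). I'll go 14 mm lower and close.

```bash
python3 -m jog '[[0,0,-4,0,50],[0,0,-8,0,50],[0,0,-11,0,50],[0,0,-14,0,50],[0,0,-14,0,50],[0,0,-14,0,35],[0,0,-14,0,25],[0,0,-14,0,15],[0,0,-14,0,10],[0,0,-14,0,10]]' 100; python3 -m jog '[[0,0,0,0,10],[0,0,0,0,10],[0,0,0,0,10],[0,0,0,0,10],[0,0,0,0,10],[0,0,1,0,10],[0,0,2,0,10],[0,0,3,0,10],[0,0,4,0,10],[0,0,4,0,10]]' 100
python3 - <<'E'
from h import *
s=bot.read_state();print(s['tool_pos'],s['width'],s['wrist_force'])
W=snap('wrist','wrist12.png');c=snap('scene','s12.png')
cv2.imwrite('pics/z15.png',np.hstack([cv2.resize(cv2.cvtColor(c['pixels'][170:230,260:330],cv2.COLOR_RGB2BGR),(400,343),interpolation=cv2.INTER_CUBIC),cv2.resize(cv2.cvtColor(W['pixels'][190:350,220:407],cv2.COLOR_RGB2BGR),(400,343))]))
E
```

```text
time: 28.65
tool_pos: [0.4336, 0.0068, 0.0505]
tcp_rot: [-0.095, -2.178, 2.177]
wrist_force: [-2.2, 1.4, 5.7]
width: 0.297
time: 29.9
tool_pos: [0.433, 0.0069, 0.0536]
tcp_rot: [-0.094, -2.177, 2.176]
wrist_force: [3.3, 4.9, -9.8]
width: 0.296
[0.43295201 0.00688244 0.05361673] 0.29600518178536184 [ 3.31296292  4.88811569 -9.79501717]
```

View pics/z15.png

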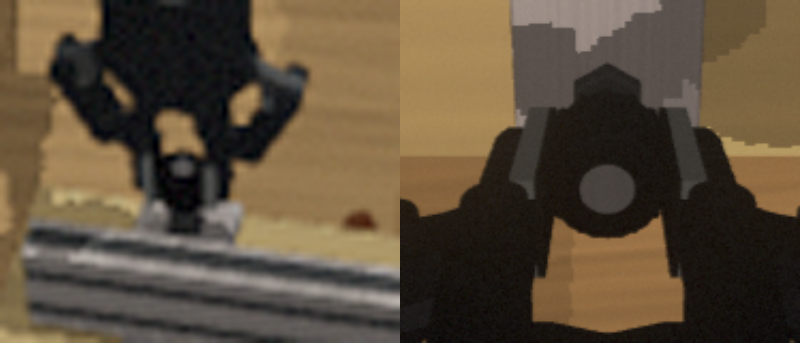

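The grip holds the knob (opening 0.296, about 25 mm plus the 3 mm offset seen on the bar). The −9.8 N matches the spring at 4 mm of travel. I'll pull the rest of the way.

```bash
python3 -m jog '[[0,0,1,0,10],[0,0,2,0,10],[0,0,3.5,0,10],[0,0,5,0,10],[0,0,6.5,0,10],[0,0,8,0,10],[0,0,9,0,10],[0,0,10,0,10],[0,0,10,0,10],[0,0,10,0,10]]' 120; python3 -m jog '[[0,0,0.5,0,10],[0,0,1,0,10],[0,0,1,0,10],[0,0,1,0,10],[0,0,1,0,10],[0,0,1,0,10],[0,0,1,0,10],[0,0,1,0,10],[0,0,1,0,10],[0,0,1,0,10]]' 120
python3 - <<'E'
from h import *
s=bot.read_state();print(s['tool_pos'],s['width'],s['wrist_force'])
E
```

```text
time: 31.25
tool_pos: [0.4329, 0.0069, 0.0632]
tcp_rot: [-0.094, -2.177, 2.176]
wrist_force: [4.7, 4.8, -14.5]
width: 0.286
time: 32.5
tool_pos: [0.4329, 0.0069, 0.0641]
tcp_rot: [-0.094, -2.177, 2.176]
wrist_force: [5.2, 4.1, -14.6]
width: 0.287
[0.43290707 0.00689531 0.06413266] 0.2871976587979331 [  5.23142842   4.09211072 -14.64166169]
```

```bash
python3 -m jog '[[0,0,0.5,0,10],[0,0,1,0,10],[0,0,1,0,10],[0,0,1,0,10],[0,0,1,0,10],[0,0,1,0,10],[0,0,1,0,10],[0,0,1,0,10],[0,0,1,0,10],[0,0,1,0,10]]' 120; python3 -m jog '[[0,0,0.5,0,10],[0,0,1,0,10],[0,0,1,0,10],[0,0,1,0,10],[0,0,1,0,10],[0,0,1,0,10],[0,0,1,0,10],[0,0,1,0,10],[0,0,1,0,10],[0,0,1,0,10]]' 120
python3 - <<'E'
from h import *
s=bot.read_state();print(s['tool_pos'],s['width'],s['wrist_force'])
W=snap('wrist','wrist14.png');c=snap('scene','s14.png')
cv2.imwrite('pics/z16.png',np.hstack([cv2.resize(cv2.cvtColor(c['pixels'][170:230,260:330],cv2.COLOR_RGB2BGR),(400,343),interpolation=cv2.INTER_CUBIC),cv2.resize(cv2.cvtColor(W['pixels'][190:350,220:407],cv2.COLOR_RGB2BGR),(400,343))]))
E
```

```text
time: 33.75
tool_pos: [0.4329, 0.0069, 0.0649]
tcp_rot: [-0.094, -2.177, 2.176]
wrist_force: [5.7, 4.2, -16.3]
width: 0.292
time: 35.0
tool_pos: [0.4328, 0.0069, 0.0649]
tcp_rot: [-0.094, -2.177, 2.176]
wrist_force: [8.9, 3.2, -24.3]
width: 0.291
[0.43276874 0.00688516 0.06487429] 0.29075182327663046 [  8.93791565   3.18768521 -24.30684251]
```

View pics/z16.png

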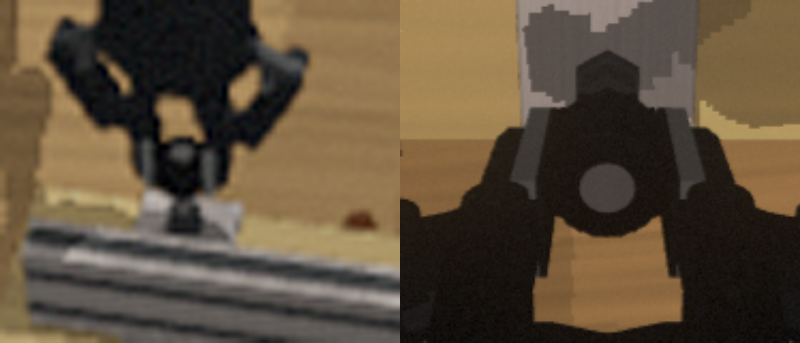

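View pics/s14.png

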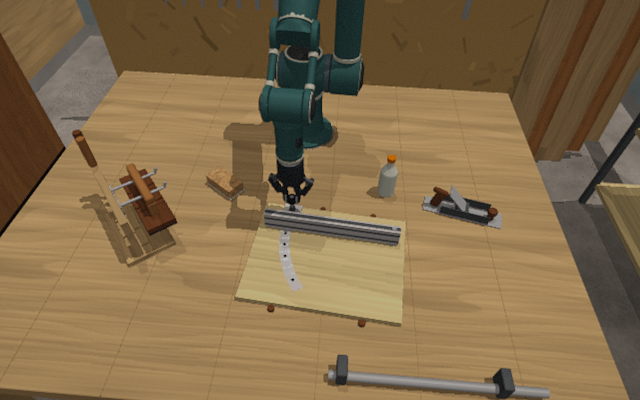

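Against the stop, the force rose from 14.6 to 24 N and the tool stalled at z = 0.0649. The knob has kept its place between the pads at (607,188) in the crop, so it hasn't slipped. The block still hangs at (145,200) and the bystanders haven't moved, so I'm handing in.

```bash
python3 -c "
from workcell import bot
print(bot.finish_job())"
```

```text
the job is handed in; nothing more can be done
None
```

I hung the push block by its handle on both prongs of the double hook and let go of it. I then gripped the index plunger's knob, pulled it up against its stop and handed the job in while still holding it there, at about 35 s.

**Last checks:**
- **Push block:** the pictures show both prongs under the bar, roughly centred, and the block still and untouched. I judged this by eye and did not measure its final pose.
- **Plunger:** at the last reading the wrist force had risen from about 14.6 N to 24 N while the tool stopped moving, about 14 mm above where it gripped. The knob had not slipped in the pads.
- **Bystanders:** the plane, glue bottle and sanding block look unmoved in the last scene picture, also by eye.

**What disagreed or failed:**
- **Finger geometry:** the pad tips appeared to end near the tool point, not 25 mm ahead of it as stated.
- **First knob grasp:** because of that, the pads closed at the knob's top edge and slipped off. I reopened, went about 23 mm lower than that first grasp and gripped it properly.
- **Opening reading:** it came out about 3 mm under the true width on both the bar and the knob.

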